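Draw the tapered batten out from under a stack of gradient plates

ROBOT

A 7-joint arm with a two-finger parallel gripper is mounted at the origin on a cart in front of the work surface, level with it; the furniture and walls round the work are solid. World frame = base frame: x ahead of the robot, y to its left, z up, the work surface at z = 0. Lengths are in m, angles in rad, forces in N, time in s.
With the tool pointing down it reaches from about 0.425 to 0.95 m from the base axis. Payload 16.7 kg.
Tool frame: the origin (TCP) lies midway between the tips of the shut fingers; the grasp point (between the pads) lies 19 mm behind it; z points along the fingers, y is the line along which they close (so a half turn about z gives the same grasp; the last joint's range is limited). The gripper opens to 94 mm and grips with 3 to 60 N. Pads are 16 mm wide; open, the fingers measure 119 mm over their backs; the gripper's body (75 mm by 177 mm) begins 78 mm behind the grasp point.
Start: joints at [-1.423, 0.426, 0.074, 1.606, -0.034, 1.111, -0.067], TCP at [0.197, 0.645, 0.205] pointing down, gripper open.
Joint ranges: [-2.85, 2.85], [-0.5, 2.14], [-1.23, 1.37], [0.21, 2.46], [-1.02, 4.16], [0.16, 2.05], [-2.73, 2.73]. Speed limits (rad/s): [1.89, 1.89, 2.39, 2.39, 3.01, 3.01, 3.01].

INTERFACE

Orientations are given as [roll, pitch, yaw] about the fixed x, y, z axes, in that order (R = Rz(yaw) Ry(pitch) Rx(roll)).
In Python, from station import ctrl gives the robot as it stands.
- The arm moves only by the shell command python3 -m handwheel 'ROWS'. ROWS is JSON, a list of rows, each a list of 3 entries, a list of its own where there are three numbers: the opening, from 0 (shut) to 1 (fully open), then the shift along the tool's x, y, z in m, then the turn about the tool's z in degrees. A call has 1 to 20 rows; each row is the pose to reach, as a shift and turn from the pose commanded when the call began, along the tool's axes at that moment; what a row does not reach only later rows make up. A row lasts 1/10 s, in which the tool goes at most 50 mm and 8.59 degrees, less where a joint would pass 70% of its speed; a pose out of reach is approached as far as the arm can. A call with a gripper value outside its range is refused whole. The fingers move at their own pace and stop on an object; the grip force is fixed at half the most. Time passes only in rows, so rows that repeat a pose let the fingers close. It gives the time, the measured TCP pose, the force, the opening and the grip force at its end, in the units of the state.
- ctrl.sense(): the state, without advancing time (a new reading comes with each control period).
- ctrl.camera(name): name is "scene" or "top" or "wrist"; returns a dict with "image" (480x640x3 uint8, red, green, blue), "depth" (480x640 float32, m along the optical axis (not along the pixel's ray), 0 where there is no reading), "intrinsics" (3x3 intrinsics, pixels), "dist" ([k1, k2, p1, p2, k3] as OpenCV has them; the pictures are not rectified), "R" (3x3) and "t" (3): a world point X has camera coordinates R X + t. Camera axes: x right, y down, z forward; pixel columns grow to the right and rows downward; lengths in m; the calibration is good to about 2 mm. A picture is of the moment at which its call begins.
- ctrl.finish_job(): hands the job in; it is judged then, once.
The state is a dict: "clock": time; "joints": joint angles; "joint_vel": joint speeds; "joint_efforts": joint torques, N m; "tcp_pos": TCP position; "eef_rot": TCP orientation; "ft_force": force on the tool from outside, world axes, zero at the start; "moment": the same for the moment, N m; "gripper_width": opening from 0.0 (shut) to 1.0 (fully open); "grip_force": force on a finger pad.
Only numpy, scipy, OpenCV 4.12 (cv2) and the standard library are available. Lean on these libraries where they do the work, as an engineer would, in place of code of your own. Each camera call takes 0.05 s, during which the arm holds its last target. There are 200 camera calls.

TASK

The stack of six lidded petri dishes was propped aslant on the thin tapered batten while the agar set in a slope; now the dishes must stand level for the second layer. With light fingertip pressure on the rubber strip at its thick end, slide the batten slowly and straight back out from under them, so that the stack settles flat where it stands, neat and untouched, and leave the batten lying flat on the table with a clear gap between it and the dishes. Don't touch or knock the dishes or move the small things lying about.

Things in the scene. Friction and masses are not known exactly. Their poses are not given: they have to be found in the camera images.
- batten: Plain steel batten, 110 mm wide (y), 85 mm deep (x), about 0.41 kg, loose on the table. From x = -15 to 15 mm it is flat and 8 mm thick; from there a ramp thins evenly to a feather edge at x = 70 mm. Origin: on the table under the middle of the flat thick end; x points to the feather edge, into the stack. It is drawn out along -x. The smooth metal slides easily (friction about 0.25).
- batten_pad (a point): Centre of the top face, 9.6 mm above the table, of the black ribbed rubber strip (98 mm wide, 24 mm deep, 1.6 mm proud) on the batten's thick end; axes as the batten's. The batten has no lip and is too wide to pinch, so it is pressed down here with the fingertips and dragged; the rubber grips a fingertip well (friction about 1): 10 to 18 N is enough, over 35 N too much.
- batten_edge (a point): Middle of the batten's feather edge, at table level, 70 mm from the rubber strip's centre along the batten's x; same axes. The batten is clear of the stack once this point is over 48 mm (a lid's radius) from the lowest dish's centre; a further 10 mm makes a clear gap.
- dish_1: Lowest of six stacked clear round petri dishes with lids, each 95 mm across the lid, 88 mm across the base, 16.4 mm high, 40 g. Origin: centre of its underside; z its own upright axis. At the start the stack leans about 0.08 rad away from the rubber strip: this dish's near rim stands on the ramp, 7 mm up, the opposite rim on the table. Its lid's edge is only 18 mm from the strip's centre line.
- dish_2: Dish 2 of the stack, counted from below; like the lowest, and held on the dish under it by friction alone. Origin: centre of its underside; z its own upright axis.
- dish_3: Dish 3 of the stack, counted from below; like the lowest, and held on the dish under it by friction alone. Origin: centre of its underside; z its own upright axis.
- dish_4: Dish 4 of the stack, counted from below; like the lowest, and held on the dish under it by friction alone. Origin: centre of its underside; z its own upright axis.
- dish_5: Dish 5 of the stack, counted from below; like the lowest, and held on the dish under it by friction alone. Origin: centre of its underside; z its own upright axis.
- dish_6: Dish 6 of the stack, counted from below; like the lowest, and held on the dish under it by friction alone. Origin: centre of its underside; z its own upright axis. It is the top one: its lid is about 100 mm above the table, so a gripper held upright over the rubber strip may strike the stack; lean it back, away from the dishes.
- marker: Marker pen lying beside the batten, 15 x 138 x 17 mm, long along its y; origin at the centre of its underside. Not to be moved.
- vial: Small lying vial with a blue cap on the other side of the batten, 40 x 13 x 13 mm; origin at the centre of its underside. Not to be moved.

How it is judged:
By the outcome, as a careful person would: the job done as asked, in the order asked, and still so for the second after the job is handed in, with the robot touching nothing.
It also fails if it takes over 45 s, if anything falls off the work surface, if the arm or the gripper's body presses on something with over 40 N, if the wrist force passes 120 N, or if a joint passes its speed limit or range.

## Working session

There is one attempt and no reset: what is moved stays moved. The work goes in short steps, Python scripts to look and compute and a shell command to move; the robot and the scene stay as the last step left them, time stands still between calls to the robot, and variables do not carry over. Pictures are saved under pics/ and viewed, at most 10 in all, crops included, and the job is handed in when it is done.

```bash
mkdir -p pics; ls; python3 - <<'E'
from station import ctrl
import cv2,pickle
s=ctrl.sense();print(s)
d={n:ctrl.camera(n) for n in("scene","top")}
pickle.dump(d,open('c0.pkl','wb'))
for n in d: cv2.imwrite(f'pics/{n}0.png',d[n]['image'][:,:,::-1]); print(n,d[n]['R'],d[n]['t'],d[n]['intrinsics'],d[n]['dist'])
E
```

```text
pics
{'clock': 0.0, 'joints': array([-1.42349633,  0.42673815,  0.07380276,  1.60658505, -0.03407151,
        1.11076992, -0.06706819]), 'joint_vel': array([-0.0005373 , -0.00048727,  0.00126947,  0.00230839, -0.00075524,
        0.00081325, -0.00166414]), 'joint_efforts': array([-1.00541631e-04, -9.35826087e+01,  3.66691969e+00, -4.54173625e+01,
       -4.87818976e-02,  2.04233383e-02,  1.44496371e-04]), 'tcp_pos': array([0.19729672, 0.64508453, 0.20477976]), 'eef_rot': array([-3.14035378e+00,  9.80231912e-05,  2.84485002e+00]), 'ft_force': array([-0.35145756,  0.84691716,  0.12684729]), 'moment': array([ 0.05361718, -0.03678883, -0.01107304]), 'grip_force': 0.0, 'gripper_width': 0.999919281742505}
scene [[ 0.76400084 -0.64474785  0.0245547 ]
 [-0.3304023  -0.42363494 -0.8434262 ]
 [ 0.55419946  0.63626539 -0.53668362]] [-0.10957198  0.4390252   0.32312658] [[583.07054767   0.         310.35421811]
 [  0.         583.07054767 232.61429124]
 [  0.           0.           1.        ]] [0.06004399 0.         0.         0.         0.        ]
top [[ 0.02579607 -0.9996658   0.00168729]
 [-0.98698417 -0.02573676 -0.15874468]
 [ 0.15873506  0.00242966 -0.98731823]] [0.4335267  0.5476938  0.82478981] [[507.04780857   0.         319.44839042]
 [  0.         507.04780857 244.371639  ]
 [  0.           0.           1.        ]] [-0.11104334  0.          0.          0.          0.        ]
```

View pics/scene0.png

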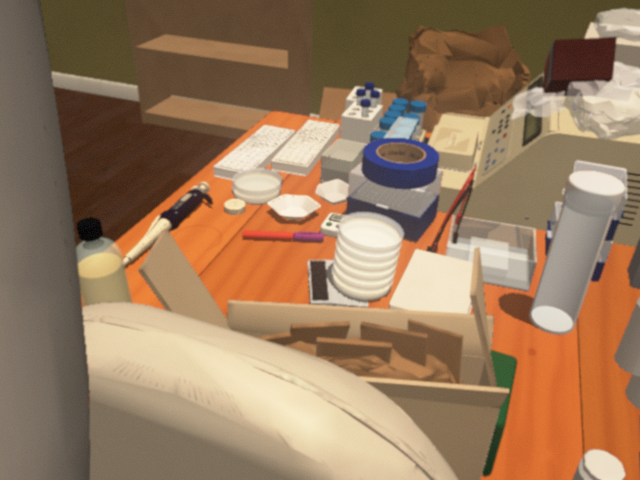

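View pics/top0.png

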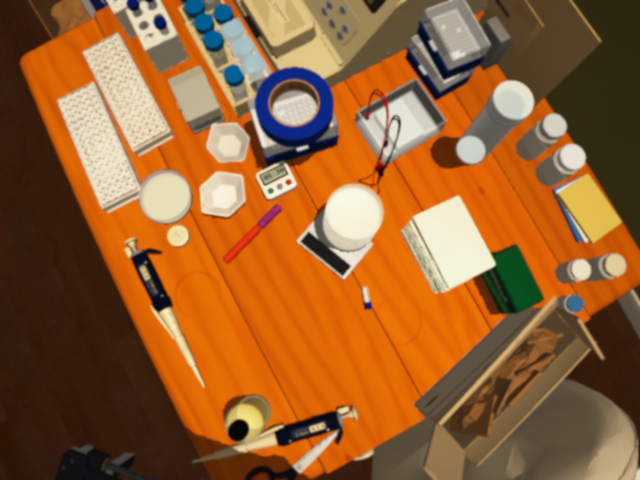

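The scene view shows the stack at (368,255) with the batten's black strip at (318,281). In the top view the strip is at about (325,255), the stack at (352,217), the marker at (252,235) and the vial at (366,297). The draw-out direction in the top view is down and to the left, and it looks clear.

```bash
cat > h.py <<'E'
import numpy as np,cv2
def ray(c,uv,z):
    p=cv2.undistortPoints(np.float32(uv).reshape(-1,1,2),c['intrinsics'],np.float64(c['dist'])).reshape(-1,2)
    d=np.c_[p,np.ones(len(p))]@c['R']; o=-c['R'].T@c['t']
    return o+d*((z-o[2])/d[:,2])[:,None]
def blob(m,roi):
    x0,y0,x1,y1=roi; k=np.zeros(m.shape,np.uint8); k[y0:y1,x0:x1]=m[y0:y1,x0:x1]
    cs=cv2.findContours(k,cv2.RETR_EXTERNAL,cv2.CHAIN_APPROX_NONE)[0]
    return max(cs,key=cv2.contourArea)
E
python3 - <<'E'
from station import ctrl
import pickle,cv2,numpy as np
from h import *
d=pickle.load(open('c0.pkl','rb'))
def rect(n,roi,z,f):
    c=d[n];b=blob(f(c['image'].astype(int)).astype(np.uint8),roi)
    P=ray(c,b[:,0],z)[:,:2]*1000
    (ctr,sz,a)=r=cv2.minAreaRect(P.astype(np.float32)); print(n,np.round(ctr,1),np.round(sz,1),round(a,1)); return P
dark=lambda i:i.max(2)<70
rect('top',(290,225,360,285),.0096,dark); rect('scene',(300,250,335,310),.0096,dark)
# top lid: white
P=rect('top',(315,180,390,255),.102,lambda i:i.min(2)>150)
print('lid',cv2.minEnclosingCircle(P.astype(np.float32)))
rect('top',(215,200,290,270),.012,lambda i:(i[...,0]-i[...,1]>80)&(i[...,1]<60))
rect('top',(355,280,380,315),.008,lambda i:(i[...,2]>110))
w=ctrl.camera('wrist'); o=-w['R'].T@w['t'];s=ctrl.sense()
from scipy.spatial.transform import Rotation as R
T=R.from_euler('xyz',s['eef_rot']).as_matrix(); print('cam in tool',T.T@(o-s['tcp_pos'])); print(T)
E
```

```text
top [527.  436.4] [93.5 22.5] 52.1
scene [498.6 411.2] [15.   5.4] 75.0
top [569.4 395.9] [113.5  93.9] 1.4
lid ((567.7203369140625, 398.2767333984375), 59.43430709838867)
top [558.6 567.7] [ 14.3 136.3] 47.5
top [451.5 363.6] [34.3  9.9] 10.3
cam in tool [ 7.47478092e-02 -3.24591422e-05 -1.79275933e-01]
[[-9.56277351e-01  2.92461244e-01 -2.20877578e-04]
 [ 2.92461321e-01  9.56276892e-01 -9.38619545e-04]
 [-6.32897163e-05 -9.62178760e-04 -9.99999535e-01]]
```

The strip is measured at 93.5 x 22.5 mm (98 x 24 expected), centred at (527,436) mm with batten x at about -38°. That agrees with the stack's position. The tool can't be tilted with these moves, so I'll press on the rear of the strip with the camera side facing away. First I'll check heights along the approach.

```bash
python3 - <<'E'
import pickle,cv2,numpy as np
d=pickle.load(open('c0.pkl','rb'))
for n in('top','scene'):
    c=d[n];v,u=np.mgrid[:480,:640];z=c['depth'].ravel()
    p=cv2.undistortPoints(np.float32(np.c_[u.ravel(),v.ravel()]).reshape(-1,1,2),c['intrinsics'],np.float64(c['dist'])).reshape(-1,2)
    X=((np.c_[p,np.ones(len(p))]*z[:,None]-c['t'])@c['R'])[z>0]
    print(n)
    for a in np.arange(.1,.75,.05):
        r=[]
        for b in np.arange(.2,.8,.05):
            k=(abs(X[:,0]-a)<.025)&(abs(X[:,1]-b)<.025)
            r.append(int(1000*np.percentile(X[k,2],99.5)) if k.sum()>3 else -1)
        print(round(a,2),r)
    # stack top
    k=(np.hypot(X[:,0]-.582,X[:,1]-.394)<.07)&(X[:,2]>.085); print('stack',X[k].mean(0),np.percentile(X[k,2],[1,50,99]))
    if n=='top':
        k&=X[:,2]>.09;print(cv2.minEnclosingCircle((X[k,:2]*1000).astype(np.float32)));A=np.c_[X[k,:2],np.ones(k.sum())];print(np.linalg.lstsq(A,X[k,2],rcond=None)[0])
E
```

```text
top
0.1 [-1, -1, -1, -198, -1, -1, -1, -1, -1, -1, -1, -1, -1]
0.15 [-1, 113, 117, 64, 4, 10, 14, 14, 18, 15, -1, -1, -1]
0.2 [205, 244, 274, 4, 23, 30, 30, 120, 103, 339, 347, 346, -1]
0.25 [206, 222, 273, 3, 30, 31, 76, 159, 123, 346, 347, 346, -1]
0.3 [212, 199, 4, 4, 3, 3, 3, 106, 4, 16, 4, 0, -1]
0.35 [206, 198, 3, 4, 3, 3, 3, 4, 4, 19, 21, 3, -1]
0.4 [197, 3, 3, 3, 3, 3, 4, 4, 4, 3, 27, 27, 3]
0.45 [117, 120, 4, 14, 3, 4, 3, 4, 3, 4, 29, 31, 3]
0.5 [120, 120, 117, 5, 12, 12, 4, 4, 16, 3, 3, 31, 26]
0.55 [121, 121, 120, 104, 106, 105, 10, 16, 16, 3, 22, 29, 28]
0.6 [120, 121, 120, 102, 104, 105, 13, 18, 20, 21, 35, 35, 23]
0.65 [3, 4, 3, 84, 100, 3, 20, 20, 21, 21, 35, 35, 24]
0.7 [223, 3, 56, 160, 3, 137, 138, 137, 20, 18, 3, 21, 24]
stack [0.58104764 0.39342287 0.10024954] [0.08722869 0.10046632 0.10584094]
((583.4002685546875, 393.24383544921875), 48.1929931640625)
[-0.05759267  0.04476947  0.11644856]
scene
0.1 [289, 145, -1, -1, -1, -1, -1, -1, -1, -1, -1, -1, -1]
0.15 [299, 290, -1, -1, -1, -1, -1, -1, -1, -1, -1, -1, -1]
0.2 [294, 274, 275, -1, -1, -1, -1, 119, -1, -1, -1, -1, -1]
0.25 [206, 230, 274, -1, -1, -1, 107, 159, 118, -1, -1, -1, -1]
0.3 [212, 199, 198, -1, -1, -1, -1, 117, 3, 16, -1, -1, -1]
0.35 [208, 199, -1, -1, -1, -1, -1, -1, 2, 19, 21, 3, -1]
0.4 [199, -1, -1, -1, -1, 2, 3, 3, 3, 3, 26, 28, 2]
0.45 [-1, 120, -1, -1, -1, 3, 3, 3, 3, 3, 28, 30, 3]
0.5 [120, 120, -1, 6, 12, 11, 2, 3, 16, 3, 3, 30, 28]
0.55 [120, 120, 120, 103, 105, 106, 10, 16, 16, 3, 16, 23, 27]
0.6 [120, 120, 120, 101, 104, 105, 16, 18, 21, 21, 35, 35, 22]
0.65 [2, 1, -1, 98, 100, -1, 19, 20, 22, 20, 35, 35, 25]
0.7 [223, 2, 56, 161, 3, 137, 137, 136, 20, 19, 3, 19, 25]
stack [0.57697144 0.3868047  0.09934454] [0.08565356 0.10042688 0.10566257]
```

Everything agrees: the top lid's centre is at (583,393) with radius 48 mm, its near rim is about 105 mm high, and the slope direction is -37.9°. The path at z = 0.2 clears the bottle, which is 159 mm tall. I'm moving to a point 60 mm behind the strip.

```bash
python3 -m handwheel '[[0.5,[-0.025,-0.006,0],2],[0.5,[-0.055,-0.014,0],4],[0.5,[-0.09,-0.023,0],6],[0.5,[-0.125,-0.032,0],8],[0.5,[-0.16,-0.041,0],10],[0.5,[-0.195,-0.05,0],12],[0.5,[-0.23,-0.059,0],14],[0.5,[-0.265,-0.068,0],16],[0.5,[-0.295,-0.076,0],18],[0.5,[-0.32,-0.082,0],20.8],[0.5,[-0.32,-0.082,0],20.8],[0.5,[-0.32,-0.082,0],20.8]]'
cat > w.py <<'E'
import sys,cv2,numpy as np
from station import ctrl
from scipy.spatial.transform import Rotation as R
from h import *
w=ctrl.camera('wrist');s=ctrl.sense();cv2.imwrite(f'pics/{sys.argv[1]}.png',w['image'][:,:,::-1])
T=R.from_euler('xyz',s['eef_rot']).as_matrix()
print(s['tcp_pos'],s['eef_rot'],s['ft_force'],s['gripper_width'])
import pickle;pickle.dump((w,s,T),open('w.pkl','wb'))
E
python3 w.py w1
```

```text
clock: 1.35
tcp_pos: [0.4798, 0.473, 0.2052]
eef_rot: [-3.141, -0.0, 2.48]
ft_force: [0.1, -0.2, -0.2]
gripper_width: 0.502
grip_force: 0.0
[0.47895548 0.47380225 0.20525712] [-3.14124937e+00 -4.60867308e-04  2.48190417e+00] [ 0.36694196  0.71179977 -0.2437941 ] 0.5007264080227146
```

View pics/w1.png

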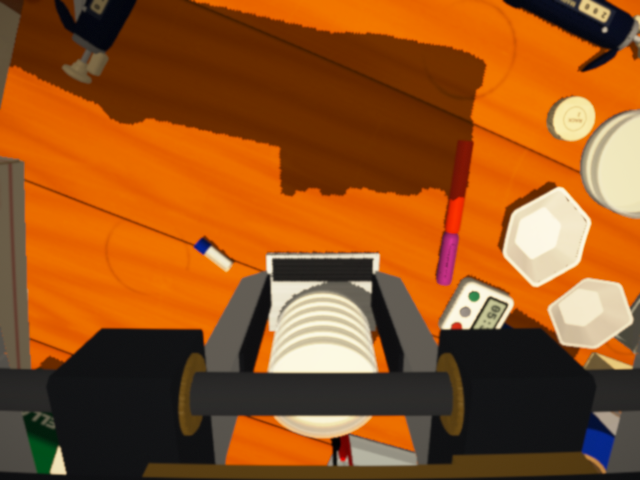

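The wrist view shows the strip at u 272–373, v 258–282, square to the tool and between the fingers. The stack is beyond it at (323,340), and the marker and vial are well to the sides. I'll refine the strip's position from this view.

```bash
python3 - <<'E'
import pickle
from h import *
w,s,T=pickle.load(open('w.pkl','rb'))
i=w['image'].astype(int)
# strip rear edge/sides: dark columns & rows
for v in (262,268): 
    r=np.where(i[v,240:400].max(1)<80)[0]+240; print(v,r[:3],r[-3:])
for u in (285,300,325,345,360):
    r=np.where(i[245:300,u].max(1)<80)[0]+245; print(u,r.min(),r.max())
pts=[(272.5,262),(372.5,262),(300,258),(345,258),(300,280),(345,280)]
P=ray(w,pts,.0096)
print(((P-s['tcp_pos'])@T*1000).round(1)); print((P*1000).round(1))
E
```

```text
262 [273 274 275] [369 370 371]
268 [274 275 276] [369 370 371]
285 259 279
300 259 280
325 259 280
345 259 281
360 259 280
[[-52.1 -46.9 195.6]
 [-52.2  49.7 195.6]
 [-48.1 -20.3 195.6]
 [-48.1  23.  195.6]
 [-70.7 -20.6 195.6]
 [-70.7  23.4 195.6]]
[[491.3 404.8   9.6]
 [550.5 481.1   9.6]
 [504.4 428.3   9.6]
 [531.  462.5   9.6]
 [522.  414.2   9.6]
 [549.  448.9   9.6]]
```

The close view confirms it: strip centre at tool x = -59.7 mm and y = +0.6 mm, aligned to within 1°. I'll press 14 mm behind the centre, so the gripper body stays clear of the stack, and descend to about 15 mm above the strip.

```bash
python3 -m handwheel '[[0.5,[-0.023,0,0.02],0],[0.5,[-0.046,0,0.05],0],[0.5,[-0.046,0,0.085],0],[0.5,[-0.046,0,0.12],0],[0.5,[-0.046,0,0.15],0],[0.5,[-0.046,0,0.17],0],[0.5,[-0.046,0,0.18],0],[0.5,[-0.046,0,0.18],0],[0.5,[-0.046,0,0.18],0]]'
python3 w.py w2
```

```text
clock: 2.3
tcp_pos: [0.5159, 0.446, 0.0264]
eef_rot: [3.141, -0.0, 2.482]
ft_force: [-0.3, 0.3, 0.2]
gripper_width: 0.499
grip_force: 0.0
[0.51612485 0.44606454 0.02679986] [3.13991995e+00 4.09437779e-05 2.48210104e+00] [-0.50808432  0.32785341  0.1885152 ] 0.4999375803244676
```

View pics/w2.png

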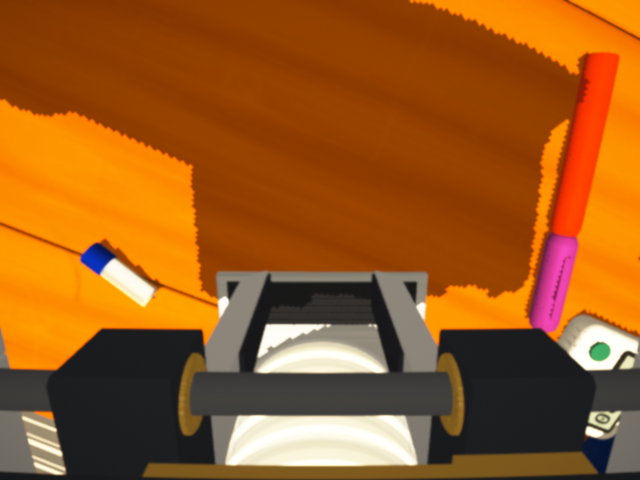

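The fingers are over the rear of the strip at (255,275) and (385,275), inside the batten's width, with the stack in front and untouched. Creeping down.

```bash
python3 -m handwheel '[[0.5,[0,0,0.005],0],[0.5,[0,0,0.010],0],[0.5,[0,0,0.013],0],[0.5,[0,0,0.0145],0],[0.5,[0,0,0.0145],0],[0.5,[0,0,0.0145],0]]'
```

```text
clock: 2.95
tcp_pos: [0.5158, 0.4452, 0.011]
eef_rot: [-3.142, 0.0, 2.482]
ft_force: [0.1, -0.6, -0.2]
gripper_width: 0.498
grip_force: 0.0
```

```bash
python3 -m handwheel '[[0.5,[0,0,0.0005],0],[0.5,[0,0,0.001],0],[0.5,[0,0,0.001],0],[0.5,[0,0,0.001],0]]'
```

```text
clock: 3.35
tcp_pos: [0.5158, 0.4453, 0.01]
eef_rot: [-3.142, -0.0, 2.482]
ft_force: [-0.6, -0.5, 0.1]
gripper_width: 0.5
grip_force: 0.1
```

```bash
python3 -m handwheel '[[0.5,[0,0,0.0003],0],[0.5,[0,0,0.0006],0],[0.5,[0,0,0.0006],0],[0.5,[0,0,0.0006],0]]'
```

```text
clock: 3.75
tcp_pos: [0.5159, 0.4453, 0.0099]
eef_rot: [3.141, -0.0, 2.482]
ft_force: [-2.0, -0.3, 7.7]
gripper_width: 0.501
grip_force: 3.7
```

```bash
python3 -m handwheel '[[0.5,[0,0,0.0002],0],[0.5,[0,0,0.0004],0],[0.5,[0,0,0.0004],0],[0.5,[0,0,0.0004],0]]'
```

```text
clock: 4.15
tcp_pos: [0.5159, 0.4453, 0.0098]
eef_rot: [3.141, -0.0, 2.482]
ft_force: [-3.7, -2.2, 11.8]
gripper_width: 0.5
grip_force: 5.9
```

```bash
python3 -m handwheel '[[0.5,[0,0,0.0003],0],[0.5,[0.0005,0,0.0003],0],[0.5,[0.001,0,0.0003],0],[0.5,[0.0018,0,0.0003],0],[0.5,[0.0026,0,0.0003],0],[0.5,[0.0034,0,0.0003],0],[0.5,[0.0042,0,0.0003],0],[0.5,[0.005,0,0.0003],0],[0.5,[0.006,0,0.0003],0],[0.5,[0.007,0,0.0003],0],[0.5,[0.008,0,0.0003],0]]'; python3 w.py w3
```

```text
clock: 5.25
tcp_pos: [0.5115, 0.4496, 0.0098]
eef_rot: [3.139, 0.002, 2.481]
ft_force: [4.8, -4.0, 9.6]
gripper_width: 0.501
grip_force: 4.9
[0.51130625 0.44979083 0.00977381] [3.13948792e+00 1.74252296e-03 2.48069703e+00] [ 5.10929316 -4.87540832 10.55945321] 0.4997692614536429
```

View pics/w3.png

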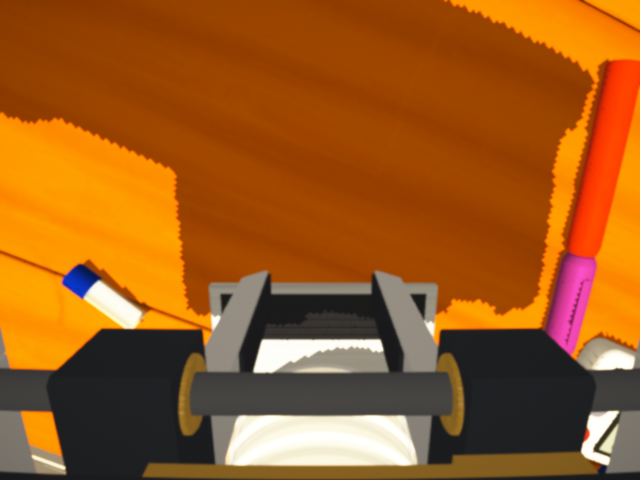

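The wrist view shows the batten's rear edge at v ≈ 284, the fingertips still on the strip and the stack in front. I'll check numerically whether the batten has followed.

```bash
cat > e.py <<'E'
import pickle
from h import *
w,s,T=pickle.load(open('w.pkl','rb'))
g=cv2.cvtColor(w['image'],cv2.COLOR_RGB2HSV)[240:330,300:345,1].mean(1); v=240+np.argmax(-np.diff(g))+.5+.5
P=ray(w,[(322,v)],.008); q=((P-s['tcp_pos'])@T*1000)[0]
print('rear edge v',v,'tool',q.round(1),'world',(P*1000).round(1),'finger is at batten x', round(-15+q[0],1))
E
python3 e.py
```

```text
rear edge v 283.0 tool [3.3 0.3 1.8] world [[508.9 452.1   8. ]] finger is at batten x -11.7
```

The batten follows. I'm pressing slightly more and continuing.

```bash
python3 -m handwheel '[[0.5,[0.001,0,0.0003],0],[0.5,[0.002,0,0.0004],0],[0.5,[0.003,0,0.0004],0],[0.5,[0.004,0,0.0004],0],[0.5,[0.005,0,0.0004],0],[0.5,[0.006,0,0.0004],0],[0.5,[0.007,0,0.0004],0],[0.5,[0.008,0,0.0004],0],[0.5,[0.009,0,0.0004],0],[0.5,[0.01,0,0.0004],0]]'; python3 w.py w4; python3 e.py
```

```text
clock: 6.3
tcp_pos: [0.504, 0.4558, 0.0097]
eef_rot: [3.139, 0.002, 2.48]
ft_force: [5.0, -5.0, 12.5]
gripper_width: 0.499
grip_force: 6.3
[0.50388556 0.4559768  0.00971708] [3.13879019e+00 2.06402287e-03 2.48053829e+00] [ 6.20191151 -4.35786957 12.57114588] 0.4974954204967342
rear edge v 283.0 tool [3.3 0.3 1.7] world [[501.5 458.3   8. ]] finger is at batten x -11.7
```

There is no slip and the force is 12.5 N. Continuing.

```bash
python3 -m handwheel '[[0.5,[0.001,0,0.0001],0],[0.5,[0.002,0,0.0001],0],[0.5,[0.003,0,0.0001],0],[0.5,[0.004,0,0.0001],0],[0.5,[0.005,0,0.0001],0],[0.5,[0.006,0,0.0001],0],[0.5,[0.007,0,0.0001],0],[0.5,[0.008,0,0.0001],0],[0.5,[0.009,0,0.0001],0],[0.5,[0.01,0,0.0001],0],[0.5,[0.011,0,0.0001],0],[0.5,[0.012,0,0.0001],0],[0.5,[0.013,0,0.0001],0],[0.5,[0.014,0,0.0001],0],[0.5,[0.015,0,0.0001],0],[0.5,[0.016,0,0.0001],0],[0.5,[0.017,0,0.0001],0],[0.5,[0.018,0,0.0001],0],[0.5,[0.019,0,0.0001],0],[0.5,[0.02,0,0.0001],0]]'; python3 w.py w5; python3 e.py
```

```text
clock: 8.35
tcp_pos: [0.4884, 0.4681, 0.0097]
eef_rot: [3.139, 0.002, 2.48]
ft_force: [6.5, -4.5, 13.8]
gripper_width: 0.497
grip_force: 6.8
[0.48821581 0.46826629 0.00968997] [3.13862532e+00 2.09358894e-03 2.48048392e+00] [ 5.84922291 -4.97248366 14.21667491] 0.500289401016898
rear edge v 283.0 tool [3.4 0.3 1.7] world [[485.8 470.6   8. ]] finger is at batten x -11.6
```

View pics/w5.png

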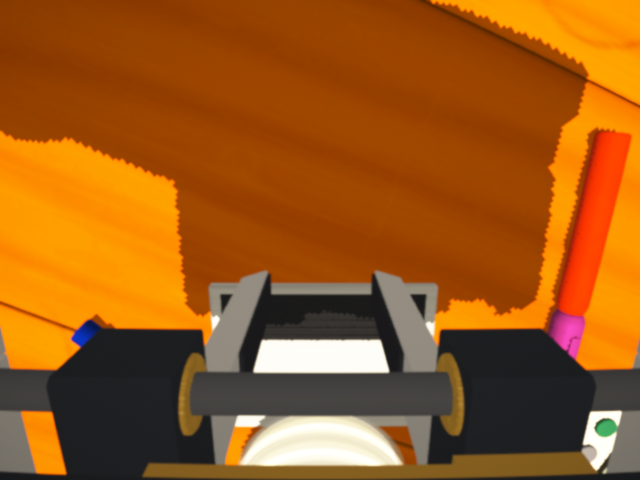

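The wrist view shows the batten still square in the fingers with its rear edge at v = 283. The stack has stayed behind at (325,440), with table visible beside the feather edge. Continuing straight.

```bash
python3 -m handwheel '[[0.5,[0.001,0,0],0],[0.5,[0.002,0,0],0],[0.5,[0.003,0,0],0],[0.5,[0.004,0,0],0],[0.5,[0.005,0,0],0],[0.5,[0.006,0,0],0],[0.5,[0.007,0,0],0],[0.5,[0.008,0,0],0],[0.5,[0.009,0,0],0],[0.5,[0.01,0,0],0],[0.5,[0.011,0,0],0],[0.5,[0.012,0,0],0],[0.5,[0.013,0,0],0],[0.5,[0.014,0,0],0],[0.5,[0.015,0,0],0],[0.5,[0.016,0,0],0],[0.5,[0.017,0,0],0],[0.5,[0.018,0,0],0],[0.5,[0.019,0,0],0],[0.5,[0.02,0,0],0]]'; python3 w.py w6; python3 e.py
```

```text
clock: 10.4
tcp_pos: [0.4724, 0.4805, 0.0097]
eef_rot: [3.139, 0.002, 2.48]
ft_force: [6.3, -4.0, 13.8]
gripper_width: 0.501
grip_force: 6.9
[0.47226522 0.48071569 0.00969546] [3.13857413e+00 1.82323401e-03 2.48061546e+00] [ 6.38561797 -4.45173403 14.16195533] 0.501524742600609
rear edge v 283.0 tool [3.3 0.3 1.7] world [[469.9 483.    8. ]] finger is at batten x -11.7
```

```bash
python3 -m handwheel '[[0.5,[0.001,0,0],0],[0.5,[0.002,0,0],0],[0.5,[0.0035,0,0],0],[0.5,[0.005,0,0],0],[0.5,[0.0065,0,0],0],[0.5,[0.008,0,0],0],[0.5,[0.0095,0,0],0],[0.5,[0.011,0,0],0],[0.5,[0.0125,0,0],0],[0.5,[0.014,0,0],0],[0.5,[0.0155,0,0],0],[0.5,[0.017,0,0],0],[0.5,[0.0185,0,0],0],[0.5,[0.02,0,0],0],[0.5,[0.0215,0,0],0],[0.5,[0.023,0,0],0],[0.5,[0.0245,0,0],0],[0.5,[0.0255,0,0],0],[0.5,[0.0265,0,0],0],[0.5,[0.0265,0,0],0]]'; python3 w.py w7; python3 e.py; python3 - <<'E'
from station import ctrl
import cv2,pickle
c=ctrl.camera('top');pickle.dump(c,open('t1.pkl','wb'));cv2.imwrite('pics/t1.png',c['image'][:,:,::-1])
E
```

```text
clock: 12.45
tcp_pos: [0.4513, 0.497, 0.0097]
eef_rot: [3.139, 0.002, 2.481]
ft_force: [5.6, -3.7, 13.5]
gripper_width: 0.499
grip_force: 7.1
[0.45134689 0.49695156 0.00965777] [3.13866655e+00 1.64089550e-03 2.48055133e+00] [ 4.7311392  -3.45907446 14.83332919] 0.49750232919662063
rear edge v 283.0 tool [3.6 0.4 1.7] world [[448.8 499.4   8. ]] finger is at batten x -11.4
```

View pics/t1.png

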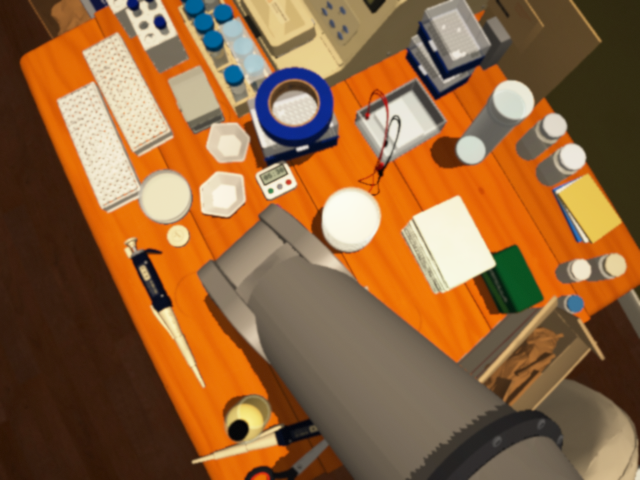

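The top view shows the stack upright at (351,219) and the arm over the batten. I'm relieving the pressure, lifting straight up and backing off.

```bash
python3 -m handwheel '[[0.5,[-0.001,0,-0.0005],0],[0.5,[-0.001,0,-0.001],0],[0.5,[-0.001,0,-0.002],0],[0.5,[-0.001,0,-0.005],0],[0.5,[-0.001,0,-0.015],0],[0.5,[-0.001,0,-0.035],0],[0.5,[-0.001,0,-0.065],0],[0.5,[-0.001,0,-0.1],0],[0.5,[-0.001,0,-0.135],0],[0.5,[0.01,0,-0.17],0],[0.5,[0.03,0,-0.19],0],[0.5,[0.06,0.015,-0.2],0],[0.5,[0.09,0.03,-0.2],0],[0.5,[0.12,0.045,-0.2],0],[0.5,[0.12,0.045,-0.2],0],[0.5,[0.12,0.045,-0.2],0]]'; python3 w.py w8; python3 - <<'E'
from station import ctrl
import cv2,pickle
from h import *
for n in('top','scene'):
    c=ctrl.camera(n);cv2.imwrite(f'pics/{n}9.png',c['image'][:,:,::-1])
    v,u=np.mgrid[:480,:640];z=c['depth'].ravel()
    p=cv2.undistortPoints(np.float32(np.c_[u.ravel(),v.ravel()]).reshape(-1,1,2),c['intrinsics'],np.float64(c['dist'])).reshape(-1,2)
    X=((np.c_[p,np.ones(len(p))]*z[:,None]-c['t'])@c['R'])
    k=(z>0)&(np.hypot(X[:,0]-.58,X[:,1]-.395)<.07)&(X[:,2]>.09)
    print(n,cv2.minEnclosingCircle((X[k,:2]*1000).astype(np.float32)),np.linalg.lstsq(np.c_[X[k,:2],np.ones(k.sum())],X[k,2],rcond=None)[0],X[k,2].mean())
E
```

```text
clock: 14.15
tcp_pos: [0.3811, 0.6064, 0.2082]
eef_rot: [-3.141, 0.0, 2.483]
ft_force: [0.3, -0.8, -1.2]
gripper_width: 0.5
grip_force: 0.0
[0.38209677 0.60549645 0.20840426] [-3.14127445e+00  4.97168667e-04  2.48145526e+00] [-0.7261193  -0.35225722 -0.13491396] 0.5023405214405351
top ((577.0197143554688, 397.20684814453125), 47.729122161865234) [ 0.0023664  -0.00010348  0.09597264] 0.09729503085291055
scene ((579.03125, 397.4643859863281), 49.311580657958984) [0.01952153 0.01933888 0.07879467] 0.09761180790523791
```

View pics/w8.png

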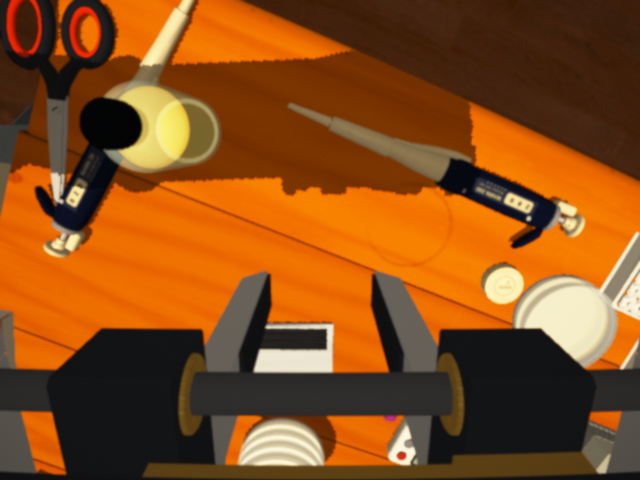

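View pics/scene9.png

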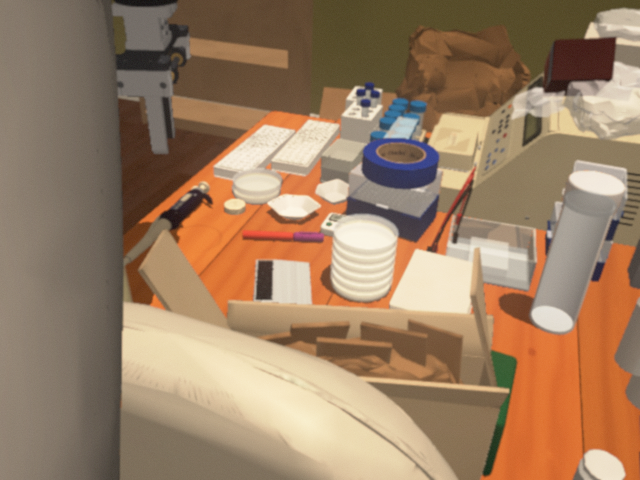

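The stack is level (slope 0.002) and neat, centred at (577,397) mm. The batten lies flat at (283,283) in the scene view with its edge about 79 mm from the stack's centre. The marker looks unmoved, and the vial was never approached. Handing in.

```bash
python3 -c "
from station import ctrl
print(ctrl.finish_job())"
```

```text
the job is handed in; nothing more can be done
None
```

The batten was slid straight out and lies flat about 30 mm clear of the dishes; the stack settled level within about 2 mm of where it stood, nothing else appeared to be disturbed, and the job was handed in at about 14 s.

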